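# Empty the plate rack into one nested pile

### The arm

A 7-joint arm with a two-finger parallel gripper is mounted at the origin on a cart in front of the work surface, level with it; the furniture and walls round the work are solid. World frame = base frame: x ahead of the robot, y to its left, z up, the work surface at z = 0. Lengths are in mm, angles in rad, forces in N, time in s.
With the tool pointing down it reaches from about 400 to 875 mm from the base axis. Payload 19.3 kg.
Tool frame: the origin (TCP) lies on the centre line of the jaws, within the pads' length; the fingertips stand 11 mm ahead of it and the grasp point (between the pads) lies 8 mm behind it; z points along the fingers, y is the line along which they close (so a half turn about z gives the same grasp; the last joint's range is limited). The gripper opens to 85 mm and grips with 20 to 120 N. Pads are 22 mm wide; open, the fingers measure 114 mm over their backs; the gripper's body (76 mm by 85 mm) begins 54 mm behind the grasp point. The pads swing forward as they close: fully open they stand 13 mm farther back than shut.
Start: joints at [1.066, 0.521, -0.036, 1.599, 0.021, 1.021, -0.113], TCP at [263.24, -566.85, 242.291] pointing down, gripper open.
Joint ranges: [-2.91, 2.91], [-0.3, 2.13], [-1.5, 1.42], [0.17, 2.43], [-1.26, 4.41], [0.16, 1.93], [-2.52, 2.52]. Speed limits (rad/s): [1.89, 1.89, 2.39, 2.39, 3.01, 3.01, 3.01].

### API

Orientations are given as a rotation vector (axis times angle).
In Python, from workcell import manip gives the robot as it stands.
- The arm moves only by the tool arm_command, never from a script. Its argument "moves" is a list of rows, each a list of 4 numbers: the shift along the tool's x, y, z in mm, then the turn about the tool's z in rad. A call has 1 to 12 rows; each row shifts and turns the commanded pose from where the row before left it, along the tool's axes as they then stand; what a row does not reach is not made up. A row lasts 1/8 s, in which the tool goes at most 62.5 mm and 10.7 degrees, less where a joint would pass 70% of its speed; a pose out of reach is approached as far as the arm can. A call with a gripper value outside its range is refused whole. "claw" is the finger opening in mm, from 0 to 85.4, set as the call begins (left out, the last holds). The fingers move at their own pace and stop on an object; "newtons" is the grip in N (left out, the last holds). Time passes only in rows, so rows that do not move let the fingers close. It gives the time, the measured TCP pose, the force, the opening and the grip force at its end, in the units of the state.
- manip.get_state(): the state, without advancing time (a new reading comes with each control period).
- manip.read_camera(name): name is "side" or "top"; returns the picture (384x512x3 uint8, red, green, blue); there is no depth.
- manip.get_calibration(name): a dict with "camera_matrix" (3x3 intrinsics, pixels), "pose" (4x4, takes a point from camera to world coordinates). Camera axes: x right, y up, looking along -z (the intrinsics and any distortion apply to the point x, -y, -z); pixel columns grow to the right and rows downward; lengths in mm; the calibration is good to about 2 mm. A picture is of the moment at which its call begins. get_calibration takes no time and is no camera call.
- manip.hand_in(): hands the job in; it is judged then, once.
The state is a dict: "t": time; "joint_pos": joint angles; "dq": joint speeds; "joint_efforts": joint torques, N m; "tcp_pos": TCP position; "tcp_rot": TCP orientation; "force": force on the tool from outside, world axes, zero at the start; "ft_torque": the same for the moment, N m; "opening": finger opening in mm; "finger_force": force on a finger pad.
Only numpy, scipy, OpenCV 4.12 (cv2) and the standard library are available. Lean on these libraries where they do the work, as an engineer would, in place of code of your own. Each camera call takes 0.05 s, during which the arm holds its last target. There are 200 camera calls.

### The job

Put the three small oblong plates into one neat pile on the cork coaster: the loose plate and the plate standing on end in the wooden rack go, in either order, on top of the plate that already lies on the coaster. Every plate lies right way up and square on the one below, its foot down inside the lower rim. Lay and set the plates down gently - do not drop them or let them topple - and leave the bowl, mug and timer where they are.

Things in the scene. Friction and masses are not known exactly. Their poses are not given: they have to be found in the camera images.
- plate_bottom: white stoneware plate, blue rim, lying on the coaster: 150 (x) x 64 (y) x 13.5 high (z), 0.18 kg. Foot ring 136 x 50, 5 high; floor 5 thick; rim 4.5 thick, 3.5 high round a well 141 x 55: the next plate's foot stands in the well with 2.5 play all round, its origin 10 above this one's. Origin: centre of the underside (foot); z out of the eating side, up; may point either way in x.
- plate_loose: plate of the same shape, lying right way up on the board away from the coaster, with free space round it. Origin and axes as plate_bottom. Hold a plate by its upright long sides, 64 apart, which begin 5 above its underside and end at the rim, 13.5 above it.
- plate_standing: plate of the same shape on its short end in the rack, leaning up to 0.15 rad: x (length) up, z (eating side) level along the rack's +y. Origin at its underside, 75 from either end. Its top half is free; take it by the long edges. It lifts straight out by 60 or more. Held near its top in a light grip (5 N) it pivots about the line between the pads. On its foot side (-z) the middle of the board, about x = 0.60, is free to lay it down.
- plate_rack: fixed wooden plate rack, 150 (y) by 74 (x): two rails along y, tops 18 above the board, and two rows of 8 thick dowels up to 72 above the board, 25 apart along y (gaps 17). The plate stands in the gap at y = -12.5; a brass jar lid, fixed, dries in the gap at y = +37.5, up to 80 above the board. Origin at the centre of its underside, on the board.
- cork_coaster: round cork coaster, 97 across, 8 thick, stuck to the board; the pile belongs on it. Origin at the centre of its underside, on the board.
- stove_board: fixed wooden board over the left and middle burners, 500 (x) by 515 (y) by 20 thick; the work is done on it. Origin at the centre of its underside; its top lies 20 higher, at z = 0.070 in the world.
- pinch_bowl: blue bowl, 69 across, 31 high, loose on the board between the lying plates; leave it. Origin at the centre of its underside.
- mug: cream mug, 83 long over the handle, 55 high, at the back of the board; leave it. Origin at its underside.
- kitchen_timer: white and blue kitchen timer, 68 across, 57 high, at the back right of the board; leave it. Origin at its underside.

How it is judged:
By the outcome, as a careful person would: the job done as asked, in the order asked, and still so for the second after the job is handed in, with the robot touching nothing.
It also fails if it takes over 61 s, if anything falls off the work surface, if the arm or the gripper's body presses on something with over 40 N, if the wrist force passes 120 N, or if a joint passes its speed limit or range.

## Working session

There is one attempt and no reset: what is moved stays moved. The work goes in short steps, Python scripts to look and compute and a tool call to move; the robot and the scene stay as the last step left them, time stands still between calls to the robot, and variables do not carry over. Pictures are saved under pics/ and viewed, at most 10 in all, crops included, and the job is handed in when it is done.

Besides the shell and the picture viewer there is one more tool, called in YAML: its name, and indented under it one key for each argument. arm_command: Moves the arm, as the interface text tells. Its arguments: {"type":"object","properties":{"moves":{"type":"array","items":{"type":"array","items":{"type":"number"}}},"claw":{"type":"number"},"newtons":{"type":"number"}},"required":["moves"]}

```bash
mkdir -p pics
cat > h.py <<'E'
import numpy as np, cv2
from workcell import manip
def ray(cam,u,v):
    c=manip.get_calibration(cam);K=np.array(c["camera_matrix"]);T=np.array(c["pose"])
    d=c.get("distortion")
    p=np.linalg.inv(K)@[u,v,1]
    return T[:3,3],T[:3,:3]@np.array([p[0],-p[1],-p[2]])
def at(cam,u,v,z):
    o,d=ray(cam,u,v);return np.round(o+d*(z-o[2])/d[2],1)
def proj(cam,P):
    c=manip.get_calibration(cam);K=np.array(c["camera_matrix"]);T=np.array(c["pose"])
    q=T[:3,:3].T@(np.array(P,float)-T[:3,3]);q=K@[q[0],-q[1],-q[2]];return np.round(q[:2]/q[2],1)
def snap(cam,name,crop=None,s=1):
    im=manip.read_camera(cam)
    im=cv2.cvtColor(im,cv2.COLOR_RGB2BGR)
    if crop: x0,y0,x1,y1=crop; im=im[y0:y1,x0:x1]
    im=cv2.resize(im,None,fx=s,fy=s,interpolation=cv2.INTER_CUBIC)
    cv2.imwrite(f"pics/{name}.png",im)
E
python3 - <<'E'
from h import *
for c in("top","side"):
    snap(c,c+"0",s=1.5); k=manip.get_calibration(c); print(k)
s=manip.get_state();print(s)
E
```

```text
{'camera_matrix': array([[396.81585221,   0.        , 257.14786493],
       [  0.        , 396.81585221, 192.19451496],
       [  0.        ,   0.        ,   1.        ]]), 'pose': array([[ 1.07336061e-03,  9.93284476e-01, -1.15692683e-01,
         4.76491960e+02],
       [-9.99591257e-01, -2.23946808e-03, -2.85009446e-02,
         1.24526320e+02],
       [-2.85686359e-02,  1.15675986e-01,  9.92876074e-01,
         1.05273631e+03],
       [ 0.00000000e+00,  0.00000000e+00,  0.00000000e+00,
         1.00000000e+00]])}
{'camera_matrix': array([[449.64753959,   0.        , 257.87890655],
       [  0.        , 449.64753959, 187.07534672],
       [  0.        ,   0.        ,   1.        ]]), 'pose': array([[ 8.26060812e-01,  2.08568920e-01, -5.23567130e-01,
         1.25008261e+02],
       [-5.63564438e-01,  3.12818255e-01, -7.64552067e-01,
        -5.46586605e+02],
       [ 4.31955727e-03,  9.26630317e-01,  3.75948928e-01,
         4.69987149e+02],
       [ 0.00000000e+00,  0.00000000e+00,  0.00000000e+00,
         1.00000000e+00]])}
{'t': 0.1, 'joint_pos': array([ 1.06582925,  0.52199046, -0.03634057,  1.5999357 ,  0.02118075,
        1.02110153, -0.11279267]), 'dq': array([ 7.97653837e-05, -1.59992094e-03, -3.69769854e-04, -9.52688627e-04,
        1.30695761e-03,  1.00516008e-03,  2.63139889e-03]), 'joint_efforts': array([ 5.83021130e-03, -9.28496003e+01,  1.98525421e+00, -3.70539558e+01,
        1.82613661e-02,  5.26346281e-03,  1.11434846e-05]), 'tcp_pos': array([ 263.10947839, -566.60142431,  241.76613861]), 'tcp_rot': array([-3.06666603e+00, -6.77341749e-01,  4.32722843e-04]), 'force': array([ 0.11184858,  0.6197193 , -0.49661954]), 'ft_torque': array([ 0.03182156,  0.03237331, -0.01268355]), 'finger_force': 0.0, 'opening': 85.57201246326994}
```

View pics/top0.png

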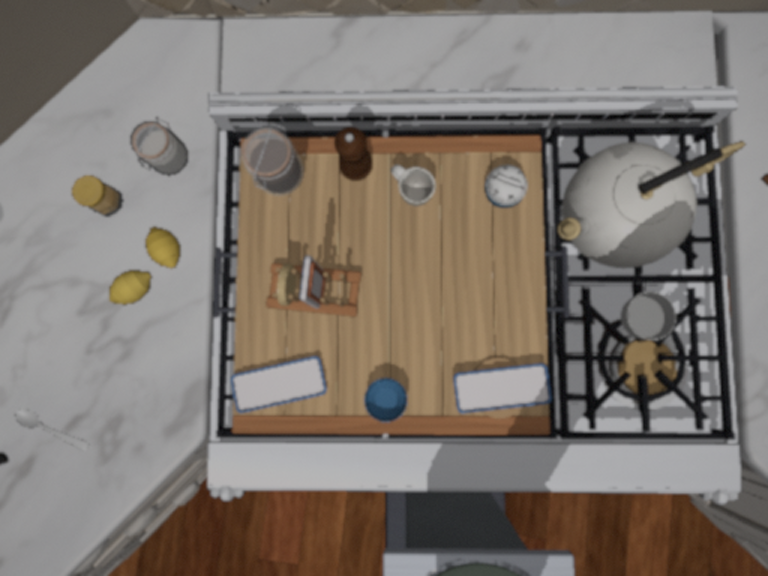

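View pics/side0.png

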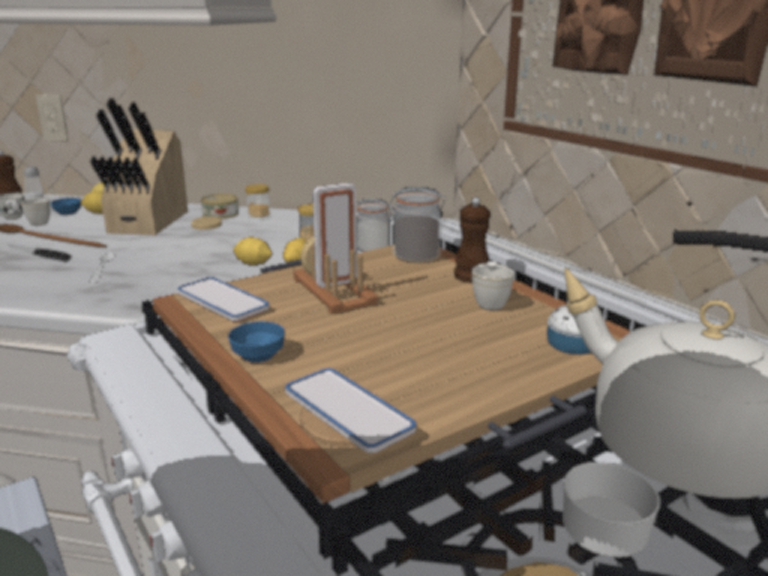

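The top view shows world x running up and y running left. plate_bottom is at about (501,387), the loose plate at (279,383) and the rack with the standing plate at (315,287), all in pixels ×1.5. The side view shows the foot of the standing plate facing -y. Next I'll segment the plates and measure them.

```bash
cat > seg.py <<'E'
from h import *
def rects(cam,zs,im=None):
    im=manip.read_camera(cam).astype(int) if im is None else im
    m=((im[...,2]-im[...,0]>-12)&(im.max(2)>60)).astype(np.uint8)
    return im,m
E
python3 - <<'E'
from seg import *
from scipy.spatial.transform import Rotation as R
im,m=rects("top",0)
for (x0,y0,x1,y1),z in(((300,236,370,280),91.5),((152,232,222,278),83.5)):
    s=np.zeros_like(m);s[y0:y1,x0:x1]=m[y0:y1,x0:x1]
    n,l,st,c=cv2.connectedComponentsWithStats(s);k=1+np.argmax(st[1:,4]);print(st[k])
    cs,_=cv2.findContours((l==k).astype(np.uint8),0,1)
    w=np.array([at("top",u,v,z)[:2] for u,v in cs[0][:,0]],np.float32)
    r=cv2.minAreaRect(w);ys,xs=np.nonzero(l==k);W=np.array([at("top",u,v,z)[:2] for u,v in zip(xs,ys)])
    e=np.linalg.eigh(np.cov(W.T));a=e[1][:,1]
    print(r,W.mean(0),np.sqrt(e[0]*12),"yaw",np.degrees(np.arctan2(a[1],a[0])))
    for q in cv2.boxPoints(r): print(q,proj("side",[*q,z])*1.5)
for u,v in((268,303),(355,314),(360,272),(275,262)): print("rack corner",at("top",u/1.5,v/1.5,88))
for n,u,v in(("platetopA",304,303),("B",308,257),("C",322,306),("D",324,262)): print(n,at("top",u/1.5,v/1.5,238))
print(R.from_rotvec(manip.get_state()["tcp_rot"]).as_matrix().round(3))
b=cv2.cvtColor(im.astype(np.uint8),4)
A=cv2.resize(b[165:220,170:250],None,fx=8,fy=8,interpolation=2)
snap("side","rk",(190,115,260,210),6)
B=cv2.imread("pics/rk.png")
H=max(A.shape[0],B.shape[0]);C=np.zeros((H,1,3),np.uint8)
o=np.zeros((570,640+160,3),np.uint8);A=cv2.resize(A,(400,275));B=cv2.resize(B,(400,543));o[:275,:400]=A;o[:543,400:]=B;cv2.imwrite("pics/rack.png",o)
E
```

```text
[ 302  242   66   34 1762]
((429.593017578125, -32.31670379638672), (65.73628997802734, 152.0944366455078), 6.389070510864258) [429.73632236 -32.07219069] [ 65.19093404 149.75206286] yaw 96.56435568648357
[388.46652   39.600647] [280.95 384.75]
[ 405.3915  -111.54915] [370.35 450.  ]
[ 470.7195   -104.234055] [422.1 423.6]
[453.79453  46.91574] [330.15 365.4 ]
[ 152  237   66   41 1789]Traceback (most recent call last):
  File "<stdin>", line 9, in <module>
  File "h.py", line 9, in at
    o,d=ray(cam,u,v);return np.round(o+d*(z-o[2])/d[2],1)
        ~~~^^^^^^^^^
  File "h.py", line 4, in ray
    c=manip.get_calibration(cam);K=np.array(c["camera_matrix"]);T=np.array(c["pose"])
ValueError: time passes only in moves, steps and waits
```

```bash
cat > h.py <<'E'
import numpy as np, cv2, functools
from workcell import manip
@functools.cache
def cal(cam):
    c=manip.get_calibration(cam);return np.array(c["camera_matrix"]),np.array(c["pose"])
def at(cam,uv,z):
    K,T=cal(cam);uv=np.atleast_2d(uv).astype(float)
    p=np.c_[uv,np.ones(len(uv))]@np.linalg.inv(K).T
    d=(p*[1,-1,-1])@T[:3,:3].T;o=T[:3,3]
    return (o+d*((z-o[2])/d[:,2])[:,None]).round(1)
def proj(cam,P):
    K,T=cal(cam);q=(np.atleast_2d(P)-T[:3,3])@T[:3,:3];q=(q*[1,-1,-1])@K.T
    return (q[:,:2]/q[:,2:]).round(1)
def snap(cam,name,crop=None,s=1):
    im=cv2.cvtColor(manip.read_camera(cam),4)
    if crop: x0,y0,x1,y1=crop; im=im[y0:y1,x0:x1]
    im=cv2.resize(im,None,fx=s,fy=s,interpolation=2)
    cv2.imwrite(f"pics/{name}.png",im);return im
def plate(im,box,z,cam="top"):
    im=im.astype(int);m=((im[...,2]-im[...,0]>-12)&(im.max(2)>60)).astype(np.uint8)
    x0,y0,x1,y1=box;s=np.zeros_like(m);s[y0:y1,x0:x1]=m[y0:y1,x0:x1]
    n,l,st,c=cv2.connectedComponentsWithStats(s);k=1+np.argmax(st[1:,4])
    ys,xs=np.nonzero(l==k);W=at(cam,np.c_[xs,ys],z)[:,:2]
    r=cv2.minAreaRect(W.astype(np.float32))
    e=np.linalg.eigh(np.cov(W.T));a=e[1][:,1];a=a*np.sign(a[1])
    print(st[k],"rect",np.round(r[0],1),np.round(r[1],1),"mean",W.mean(0).round(1),np.sqrt(e[0]*12).round(1),"yaw",np.arctan2(a[1],a[0]).round(4))
E
rm -f seg.py
python3 - <<'E'
from h import *
from scipy.spatial.transform import Rotation as R
im=manip.read_camera("top")
plate(im,(300,236,370,280),91.5);plate(im,(152,232,222,280),83.5)
print("rack",at("top",np.array([(268,303),(355,314),(360,272),(275,262)])/1.5,88))
print("top of plate",at("top",np.array([(304,303),(308,257),(322,306),(324,262)])/1.5,238))
print(R.from_rotvec(manip.get_state()["tcp_rot"]).as_matrix().round(3))
A=cv2.resize(cv2.cvtColor(im,4)[165:220,170:250],(400,275),interpolation=2)
B=cv2.resize(snap("side","rk",(190,115,260,210),1),(400,543),interpolation=2)
o=np.zeros((545,800,3),np.uint8);o[:275,:400]=A;o[:543,400:]=B;cv2.imwrite("pics/rack.png",o)
E
```

```text
[ 302  242   66   34 1761] rect [429.6 -32.3] [ 65.7 151.5] mean [429.7 -32. ] [ 65.2 149.6] yaw 1.6845
[ 152  237   66   43 1793] rect [429.8 329.2] [ 93.8 159.8] mean [434.  331.8] [ 68.1 159.5] yaw 1.7743
rack [[565.1 345.   88. ]
 [546.9 202.2  88. ]
 [615.9 194.4  88. ]
 [633.  335.   88. ]]
top of plate [[551.2 260.7 238. ]
 [615.5 256.2 238. ]
 [547.1 235.7 238. ]
 [608.4 233.8 238. ]]
[[ 0.907  0.421 -0.   ]
 [ 0.421 -0.907  0.001]
 [-0.    -0.001 -1.   ]]
```

View pics/rack.png

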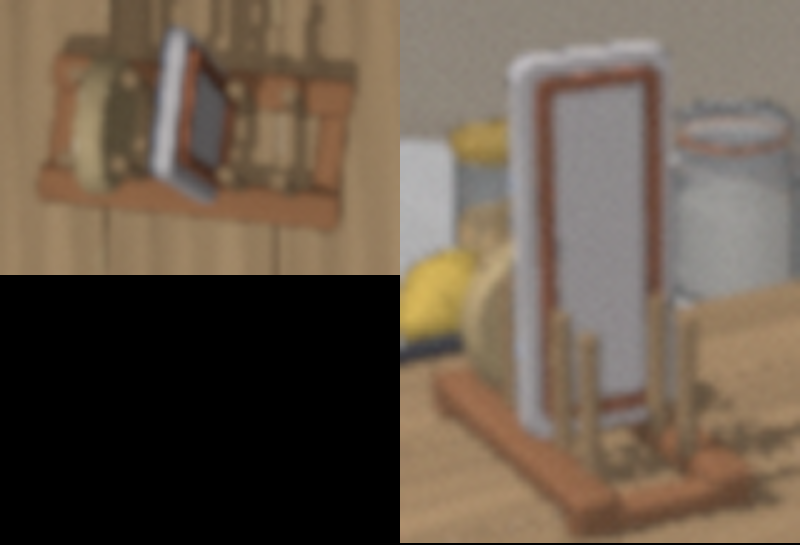

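```bash
cat >> h.py <<'E'
from scipy.spatial.transform import Rotation as R
def here():
    s=manip.get_state();M=R.from_rotvec(s["tcp_rot"]).as_matrix()
    return np.r_[s["tcp_pos"],np.arctan2(M[1,0],M[0,0])]
def rows(*wps,start=None):
    """wps: (x,y,z,yaw of tool x,n rows)"""
    p=here() if start is None else np.array(start,float);print("from",p.round(3))
    for x,y,z,w,n in wps:
        q=np.array([x,y,z,w]);a=p.copy();out=[]
        for i in range(1,n+1):
            t=a+(q-a)*i/n;d=t-p;c,s=np.cos(p[3]),np.sin(p[3])
            r=[round(c*d[0]+s*d[1],1),round(s*d[0]-c*d[1],1),round(-d[2],1),round(-d[3],3)]
            out.append(r);dx=c*r[0]+s*r[1];dy=s*r[0]-c*r[1];p=p+[dx,dy,-r[2],-r[3]]
        print(str(out).replace(" ",""))
E
python3 - <<'E'
from h import *
im=manip.read_camera("top").astype(int)
b=im[238:282:4,150:172];print((b[...,2]-b[...,0]))
cor=at("top",np.array([(232,377),(320,356),(326,393),(238,411)])/1.5,83.5);print(cor,cor.mean(0))
plate(im,(156,232,222,276),83.5)
print("plate top edges",at("top",[(204,171),(200.6,200),(208.4,172),(206.6,197)],236))
for lean in(0,.1,-.1):
  for x in(554,620):print(lean,proj("side",[x,252+3.5+lean*150,236]),proj("top",[x,252+3.5+lean*150,236]))
rows((400,-260,280,0.9,12),(470,0,220,1.5,8),(434,332,150,1.774,10))
E
```

```text
[[  3   2   4   3  -2 -20 -41 -51 -52 -52 -53 -54 -55 -55 -55 -54 -54 -53
  -54 -54 -56 -56]
 [  2   2   2   2   1 -10 -31 -49 -52 -52 -54 -52 -54 -55 -54 -54 -52 -49
  -49 -52 -52 -53]
 [  3   3   2   3   0 -14 -35 -44 -44 -40 -39 -39 -37 -35 -30 -24 -16  -7
    3  10  18  24]
 [  3   3   3   5  17  33  35  27  21  17  13  10   5   2   1  -1  -1  -2
   -3  -3  -2  -4]
 [  3   4   5  17  36  22   1  -3  -3  -2  -3  -3  -2  -3  -2  -3  -3  -3
   -2  -3  -2  -3]
 [  2   3   3   6  22  33  11  -1  -3  -3  -3  -3  -3  -3  -3  -3  -3  -3
   -2  -2  -3  -3]
 [  1   3   2   4  12  33  32   6  -2  -2  -3  -3  -3  -3  -3  -2  -2  -3
   -3  -2  -2  -3]
 [  2   2   2   2   0   4  22  24   4  -2  -3  -2  -2  -3  -3  -3  -3  -3
   -3  -3  -2  -3]
 [  2   3   3   1  -6 -22 -16  17  18   2  -2  -3  -3  -3  -3  -3  -3  -3
   -2  -2  -1   1]
 [  3   3   3   1  -9 -31 -43 -32  -4  19  27  23  19  16   9   5  -5 -21
  -34 -39 -44 -49]
 [  3   2   3   0 -11 -41 -63 -68 -68 -68 -70 -70 -70 -70 -68 -69 -68 -69
  -67 -68 -69 -69]]
[[445.  401.9  83.5]
 [479.  259.   83.5]
 [419.8 248.5  83.5]
 [390.7 390.5
[... 1967 characters left out ...]
at64(32.9),np.float64(-6.0),np.float64(7.0),np.float64(-0.027)],[np.float64(33.0),np.float64(-5.0),np.float64(7.0),np.float64(-0.028)],[np.float64(33.1),np.float64(-4.2),np.float64(7.0),np.float64(-0.027)],[np.float64(33.2),np.float64(-3.2),np.float64(7.0),np.float64(-0.028)],[np.float64(33.4),np.float64(-2.3),np.float64(7.0),np.float64(-0.027)],[np.float64(33.3),np.float64(-1.4),np.float64(7.0),np.float64(-0.028)],[np.float64(33.4),np.float64(-0.5),np.float64(7.0),np.float64(-0.027)],[np.float64(33.4),np.float64(0.4),np.float64(7.0),np.float64(-0.027)],[np.float64(33.4),np.float64(1.4),np.float64(7.0),np.float64(-0.028)],[np.float64(33.3),np.float64(2.2),np.float64(7.0),np.float64(-0.027)]]
```

arm_command:
  moves:
    - [21,-18,-3,-0.04]
    - [22,-17,-3,-0.04]
    - [22,-17,-3,-0.04]
    - [23,-16,-3,-0.04]
    - [24,-15,-3,-0.04]
    - [24,-14,-3,-0.04]
    - [25,-13,-3,-0.04]
    - [25,-12,-3,-0.04]
    - [26,-11,-3,-0.04]
    - [26,-10,-3,-0.04]
    - [26,-9,-3,-0.04]
    - [27,-8,-3,-0.04]
  claw: 85

```text
t: 1.8
tcp_pos: [398.4, -258.3, 278.5]
tcp_rot: [2.817, 1.391, 0.0]
force: [0.1, 0.1, -0.4]
opening: 85.1
finger_force: 0.0
```

arm_command:
  moves:
    - [31,-13,7,-0.08]
    - [32,-11,7,-0.08]
    - [32,-8,8,-0.08]
    - [33,-6,8,-0.07]
    - [33,-4,8,-0.07]
    - [34,-1,8,-0.07]
    - [34,1,8,-0.07]
    - [33,4,8,-0.08]

```text
t: 2.8
tcp_pos: [462.8, 2.4, 216.2]
tcp_rot: [2.279, 2.163, 0.0]
force: [-0.6, -0.7, 0.3]
opening: 85.0
finger_force: 0.0
```

arm_command:
  moves:
    - [33,-6,7,-0.03]
    - [33,-5,7,-0.03]
    - [33,-4,7,-0.03]
    - [33,-3,7,-0.03]
    - [33,-2,7,-0.03]
    - [33,-1,7,-0.03]
    - [33,0,7,-0.03]
    - [33,0,7,-0.03]
    - [33,1,7,-0.03]
    - [33,2,7,-0.03]
    - [0,0,0,0]

```text
t: 4.18
tcp_pos: [417.0, 331.9, 146.0]
tcp_rot: [-1.928, -2.479, -0.0]
force: [-0.6, -1.1, -0.0]
opening: 85.0
finger_force: 0.0
```

```bash
sed -i 's/r=\[round(\(.*\)\]$/r=[float(v) for v in (round(\1)]/' h.py; grep -n "r=\[" h.py
python3 - <<'E'
from h import *
print(manip.get_state()["force"],manip.get_state()["t"])
rows((434.5,327.5,110,1.79,3),(434.5,327.5,85,1.79,2))
E
```

```text
38:            r=[float(v) for v in (round(c*d[0]+s*d[1],1),round(s*d[0]-c*d[1],1),round(-d[2],1),round(-d[3],3))]
[-0.55912393 -1.14245498 -0.00685678] 4.175
from [416.964 331.896 145.971   1.82 ]
[[-2.9,5.3,12.0,0.01],[-2.8,5.3,12.0,0.01],[-2.7,5.4,12.0,0.01]]
[[-0.0,-0.0,12.5,-0.0],[-0.0,-0.0,12.5,-0.0]]
```

arm_command:
  moves:
    - [-3,5,12,0.01]
    - [-3,5,12,0.01]
    - [-3,5,12,0.01]
    - [0,0,12,0]
    - [0,0,10,0]
    - [0,0,5,0]
    - [0,0,0,0]

```text
t: 5.05
tcp_pos: [435.2, 323.7, 83.1]
tcp_rot: [-1.971, -2.446, 0.001]
force: [0.2, 0.6, -0.7]
opening: 85.1
finger_force: 0.0
```

Run:
```python
from h import *
print(here(),manip.get_state()["force"])
snap("side","g1",(100,120,260,240),5)
```

```text
[435.21195869 323.74995352  83.08886812   1.78509701] [ 0.1694626   0.5784873  -0.74879281]
```

View pics/g1.png

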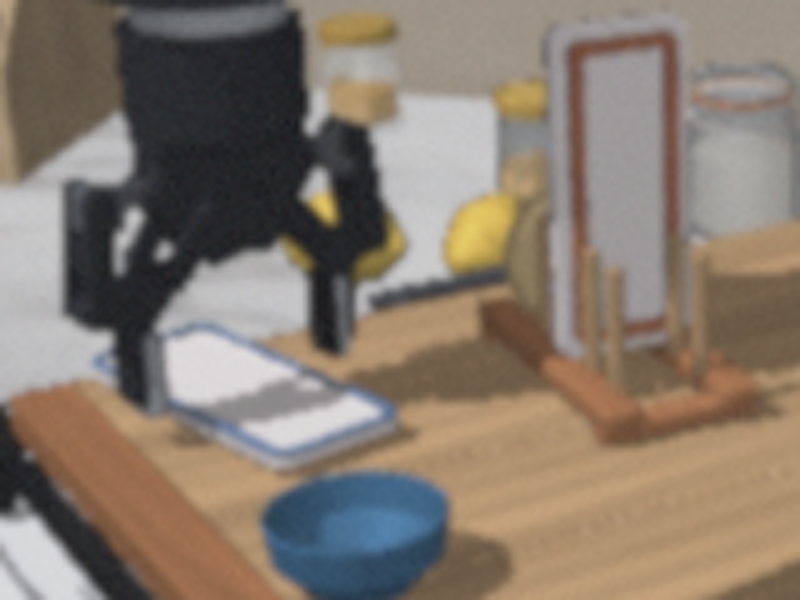

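The open jaws straddle the loose plate with their tips just above the board: near finger at about (150,405), far finger at (335,350). I'll close now.

arm_command:
  moves:
    - [4,0,0,0]
    - [0,0,0,0]
    - [0,0,0,0]
    - [0,0,0,0]
    - [0,0,0,0]
    - [0,0,0,0]
  claw: 55
  newtons: 30

```text
t: 5.85
tcp_pos: [434.6, 328.5, 84.0]
tcp_rot: [-1.971, -2.446, -0.002]
force: [-2.2, 1.6, 6.2]
opening: 62.7
finger_force: 31.4
```

Run:
```python
from h import *
s=manip.get_state();print(here(),s["force"],s["opening"],s["finger_force"])
snap("side","g2",(100,140,260,220),5)
rows((445,327,180,1.79,5),(470,150,180,1.74,7),(429.6,-32,170,1.685,8))
```

```text
[434.61894727 328.46724741  84.00854987   1.78519859] [-2.16098188  1.60381036  6.17886777] 62.68333310559881 31.366539895534515
from [434.622 328.482  83.99    1.785]
[[-0.7,2.0,-19.2,-0.001],[-0.8,1.9,-19.2,-0.001],[-0.7,2.0,-19.2,-0.001],[-0.7,2.0,-19.2,-0.001],[-0.8,1.9,-19.2,-0.001]]
[[-25.5,-2.0,-0.0,0.007],[-25.4,-1.9,-0.0,0.007],[-25.5,-1.6,-0.0,0.008],[-25.5,-1.5,-0.0,0.007],[-25.5,-1.2,-0.0,0.007],[-25.5,-1.1,-0.0,0.007],[-25.5,-1.0,-0.0,0.007]]
[[-21.6,-8.8,1.2,0.007],[-21.6,-8.7,1.3,0.007],[-21.7,-8.5,1.2,0.007],[-21.8,-8.3,1.3,0.007],[-21.8,-8.2,1.2,0.007],[-21.8,-8.1,1.3,0.006],[-22.0,-7.9,1.2,0.007],[-21.9,-7.8,1.3,0.007]]
```

View pics/g2.png

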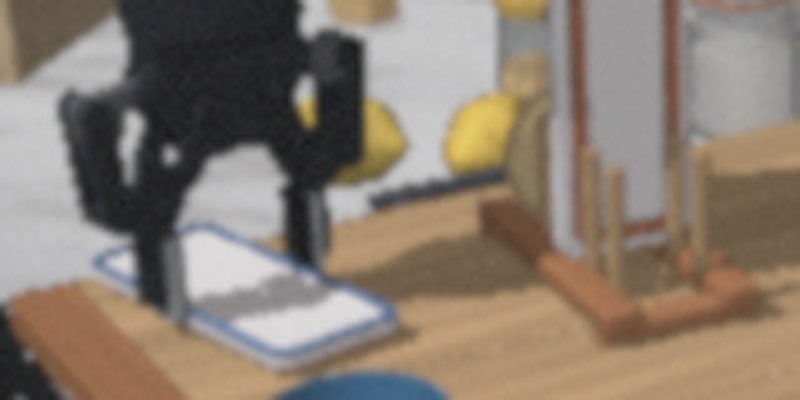

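The pads touch both long sides and the opening is 62.7, so the plate is gripped. Next I'll lift it and carry it over the coaster.

arm_command:
  moves:
    - [0,0,-10,0]
    - [0,0,-15,0]
    - [-1,2,-20,0]
    - [-1,2,-20,0]
    - [-1,2,-20,0]
    - [0,0,-10,0]

```text
t: 6.65
tcp_pos: [441.5, 326.1, 180.0]
tcp_rot: [1.972, 2.445, 0.003]
force: [0.2, 0.1, -1.9]
opening: 62.6
finger_force: 34.2
```

arm_command:
  moves:
    - [-15,-3,0,0.007]
    - [-26,-3,0,0.007]
    - [-26,-3,0,0.007]
    - [-26,-3,0,0.007]
    - [-26,-3,0,0.007]
    - [-26,-3,0,0.007]
    - [-26,-3,0,0.007]
    - [-26,-4,0,0.007]
    - [-26,-4,0,0.007]
    - [-26,-4,0,0.007]
    - [-26,-4,0,0.007]
    - [-26,-4,0,0.007]

```text
t: 8.15
tcp_pos: [451.8, 20.7, 177.7]
tcp_rot: [-2.073, -2.359, 0.002]
force: [0.1, 0.3, -1.9]
opening: 62.5
finger_force: 34.2
```

Run:
```python
from h import *
s=manip.get_state();print(s["force"],s["opening"])
rows((429.6,-32,150,1.685,5))
```

```text
[ 0.07321078  0.27114268 -1.89873617] 62.48050760659039
from [451.781  20.723 177.709   1.7  ]
[[-9.9,-5.8,5.5,0.003],[-9.9,-5.7,5.6,0.003],[-9.9,-5.7,5.5,0.003],[-10.0,-5.6,5.6,0.003],[-9.9,-5.7,5.5,0.003]]
```

arm_command:
  moves:
    - [-10,-6,8,0.003]
    - [-10,-6,8,0.003]
    - [-10,-6,8,0.003]
    - [-10,-6,8,0.003]
    - [-10,-5,8,0.003]
    - [0,0,7,0]
    - [0,0,0,0]

```text
t: 9.02
tcp_pos: [430.2, -30.4, 130.9]
tcp_rot: [-2.089, -2.345, 0.0]
force: [-0.1, 0.1, -2.2]
opening: 63.0
finger_force: 34.2
```

Run:
```python
from h import *
print(here())
a=cv2.resize(snap("top","a",(295,225,380,290)),None,fx=6,fy=6,interpolation=2)
b=cv2.resize(snap("side","b",(170,190,300,310)),None,fx=4,fy=4,interpolation=2)
o=np.zeros((600,800,3),np.uint8)
a=cv2.resize(a,(400,306));b=cv2.resize(b,(400,369));o[:306,:400]=a;o[:369,400:]=b
cv2.imwrite("pics/hover.png",o[:370])
```

```text
[430.16099353 -30.36414242 130.88730299   1.68606904]
```

View pics/hover.png

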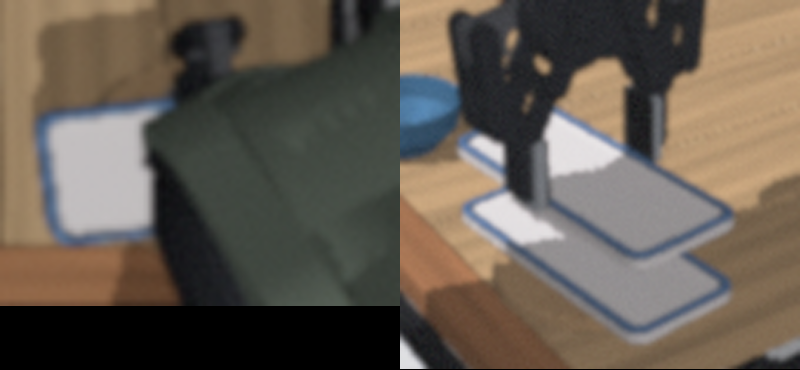

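The held plate is level, about 40 mm above plate_bottom, and close to aligned. To get the relative offset, I'll fit the rim outlines in the side view by code.

```bash
cat >> h.py <<'E'
from scipy.optimize import minimize
from scipy.ndimage import map_coordinates
def fit(im,guess,z,cam="side",yaw=None):
    """centre and yaw of a plate from its blue rim: chamfer fit of the rim centre line"""
    im=im.astype(float);m=(im[...,2]-im[...,0]>14).astype(float);m=cv2.GaussianBlur(m,(0,0),1.0)
    t=np.linspace(-1,1,120);X=np.r_[68*t,68*t,0*t+72.5,0*t-72.5];Y=np.r_[0*t+29.5,0*t-29.5,25*t,25*t]
    def P(p):
        w=p[2] if yaw is None else yaw;c,s=np.cos(w),np.sin(w)
        return proj(cam,np.c_[p[0]+c*X-s*Y,p[1]+s*X+c*Y,X*0+z])
    f=lambda p:-map_coordinates(m,P(p)[:,::-1].T,order=1).mean()
    best=min((minimize(f,np.r_[guess]+[a,b,0],method="Nelder-Mead",options=dict(initial_simplex=np.r_[guess]+[a,b,0]+np.array([[0,0,0],[6,0,0],[0,6,0],[0,0,.03]]))) for a in(-4,0,4) for b in(-6,0,6)),key=lambda r:r.fun)
    print("fit",best.x.round(3),"score",round(-best.fun,3));return best.x
E
sed -i 's/return (q\[:,:2\]\/q\[:,2:\]).round(1)/return q[:,:2]\/q[:,2:]/' h.py
python3 - <<'E'
from h import *
im=manip.read_camera("side")
h=here();a=fit(im,(h[0],h[1],h[3]),h[2]-.5);b=fit(im,(429.6,-32,1.685),91.5)
c=fit(im,(h[0],h[1],h[3]),h[2]-.5,yaw=h[3]);d=fit(im,(429.6,-32,1.685),91.5,yaw=1.685);print("diff",b-a,d-c,h)
E
```

```text
fit [428.69  -31.87    1.694] score 0.536
fit [428.279 -32.249   1.69 ] score 0.521
fit [428.734 -31.854   1.691] score 0.535
fit [428.398 -32.266   1.67 ] score 0.52
diff [-0.41147667 -0.37931699 -0.00386643] [-0.33577815 -0.41221374 -0.02104501] [430.48974528 -30.28444918 131.47021039   1.68638523]
```

arm_command:
  moves:
    - [-0.4,-0.4,8,0]
    - [0,0,8,0]
    - [0,0,5,0]
    - [0,0,3,0]
    - [0,0,2,0]
    - [0,0,0,0]

```text
t: 9.93
tcp_pos: [429.9, -31.1, 105.3]
tcp_rot: [-2.09, -2.345, 0.0]
force: [0.2, 0.5, -2.0]
opening: 62.9
finger_force: 34.2
```

arm_command:
  moves:
    - [0,0,1,0]
    - [0,0,1,0]
    - [0,0,1,0]
    - [0,0,0,0]

```text
t: 10.42
tcp_pos: [429.8, -31.1, 102.3]
tcp_rot: [-2.09, -2.345, 0.0]
force: [0.5, 0.7, -1.0]
opening: 62.4
finger_force: 34.2
```

arm_command:
  moves:
    - [0,0,0.5,0]
    - [0,0,0.5,0]
    - [0,0,0,0]

```text
t: 10.8
tcp_pos: [429.9, -31.1, 101.9]
tcp_rot: [2.09, 2.345, -0.0]
force: [-5.6, 0.3, 20.7]
opening: 62.8
finger_force: 36.4
```

Run:
```python
from h import *
im=manip.read_camera("side");s=manip.get_state();print(here(),s["force"],s["ft_torque"])
a=fit(im,(429,-32,1.69),101.5)
```

```text
[429.91086544 -31.14094263 101.89723212   1.68575826] [-5.37354457  0.63929728 20.62760384] [0.05935413 1.29184365 0.00152414]
fit [428.452 -32.846   1.694] score 0.555
```

arm_command:
  moves:
    - [0,0,-0.8,0]
    - [0,0,0,0]

```text
t: 11.1
tcp_pos: [429.9, -31.1, 102.1]
tcp_rot: [2.09, 2.345, 0.0]
force: [0.5, -0.0, -2.0]
opening: 62.6
finger_force: 34.2
```

arm_command:
  moves:
    - [0,0,0,0]
    - [0,0,0,0]
    - [0,0,0,0]
    - [0,0,0,0]
    - [0,0,-10,0]
    - [0,0,-20,0]
    - [0,0,-30,0]
    - [0,0,-30,0]
  claw: 85

```text
t: 12.1
tcp_pos: [429.7, -31.0, 193.6]
tcp_rot: [-2.09, -2.346, -0.0]
force: [-0.0, 0.3, 0.1]
opening: 84.8
finger_force: 0.0
```

Run:
```python
from h import *
im=manip.read_camera("side");s=manip.get_state();print(here(),s["force"],s["opening"])
a=fit(im,(429,-32,1.69),101.5)
cv2.imwrite("pics/pile1.png",cv2.resize(cv2.cvtColor(im,4)[220:310,175:295],None,fx=5,fy=5,interpolation=2))
rows((480,90,240,1.6,6),(560,230,300,1.48,5),(587,257,300,1.47,2))
```

```text
[431.03140576 -30.79606219 196.68349652   1.68613889] [3.09505689 0.35626023 4.58400816] 85.33890056295111
fit [428.355 -32.925   1.694] score 0.682
from [431.031 -30.796 196.683   1.686]
[[19.1,10.4,-7.2,0.014],[19.2,10.2,-7.2,0.015],[19.3,9.8,-7.3,0.014],[19.5,9.6,-7.2,0.014],[19.6,9.4,-7.2,0.015],[19.8,9.0,-7.2,0.014]]
[[27.5,16.8,-12.0,0.024],[27.9,16.2,-12.0,0.024],[28.3,15.4,-12.0,0.024],[28.7,14.8,-12.0,0.024],[29.0,14.1,-12.0,0.024]]
[[14.7,12.2,-0.0,0.005],[14.7,12.2,-0.0,0.005]]
```

View pics/pile1.png

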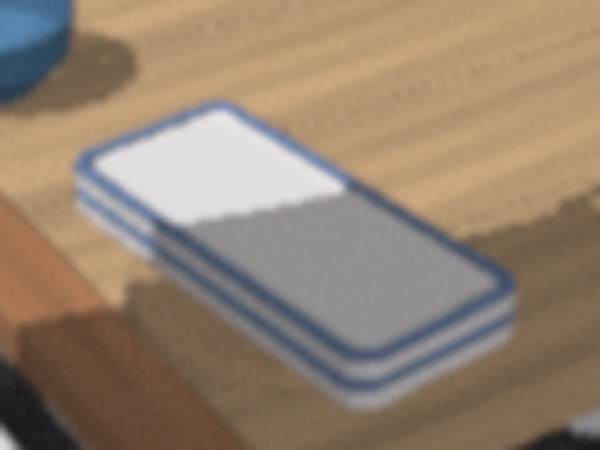

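Pile of two is nested cleanly: two parallel blue rims at an even spacing. Now the standing plate.

arm_command:
  moves:
    - [19,10,-11,0.015]
    - [19,10,-11,0.015]
    - [19,10,-11,0.015]
    - [20,10,-11,0.015]
    - [20,9,-11,0.015]
    - [20,9,-10,0.015]
    - [28,17,-10,0.022]
    - [28,16,-10,0.022]
    - [28,15,-10,0.022]
    - [29,15,-10,0.022]
    - [29,14,0,0.022]

```text
t: 13.52
tcp_pos: [558.9, 231.7, 298.4]
tcp_rot: [2.314, 2.124, 0.002]
force: [-0.5, -1.0, -0.9]
opening: 85.1
finger_force: 0.0
```

Run:
```python
from h import *
rows((587,257,295,1.47,2),(587,257,240,1.47,4))
```

```text
from [558.918 231.671 298.418   1.485]
[[13.8,12.9,1.7,0.008],[13.9,12.8,1.7,0.007]]
[[0.0,-0.0,13.8,0.0],[0.0,-0.0,13.7,0.0],[0.0,-0.0,13.8,0.0],[0.0,-0.0,13.7,0.0]]
```

arm_command:
  moves:
    - [14,13,1,0.008]
    - [14,13,1,0.007]
    - [0,0,14,0]
    - [0,0,14,0]
    - [0,0,14,0]
    - [0,0,12,0]
    - [0,0,0,0]

```text
t: 14.4
tcp_pos: [586.4, 255.8, 240.2]
tcp_rot: [-2.329, -2.107, 0.002]
force: [-0.2, -0.5, -0.2]
opening: 85.1
finger_force: 0.0
```

Run:
```python
from h import *
print(here(),manip.get_state()["force"]);snap("side","st",(180,80,270,180),6)
```

```text
[586.40923383 255.84941932 240.15021731   1.4707526 ] [-0.16021997 -0.50175694 -0.23240049]
```

View pics/st.png

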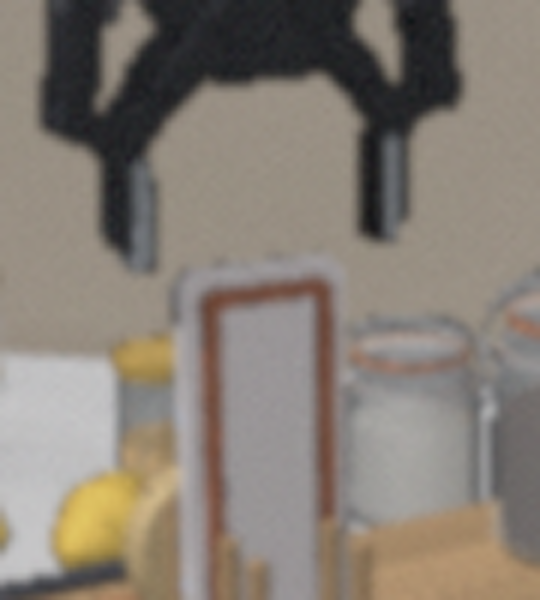

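Run:
```python
from h import *
for z in(68,72,76,80):print(z,proj("side",[[406.7,311.2,z],[402,332.6,z]]))
print("g2 tip obs: 136.4 205 (right corner)")
for z in(230,236,242,248):print(z,proj("side",[[586.4-42.4,255.8+4.3,z],[586.4+42.4,255.8-4.3,z]]), proj("side",[[555.2,252,z],[618.8,245.6,z]]))
print("open obs 203.3,125 / 244.2,120 ; plate corners 210,125.8 / 237.5,124")
```

```text
68 [[138.94137851 208.46866934]
 [133.24570511 205.50824184]]
72 [[138.76183893 206.75347813]
 [133.05988789 203.81310626]]
76 [[138.5817318  205.03286497]
 [132.87349174 202.11268928]]
80 [[138.40105443 203.30680409]
 [132.68651395 200.40696619]]
g2 tip obs: 136.4 205 (right corner)
230 [[204.7064747  130.11111892]
 [241.72092103 125.35208491]] [[211.39660186 130.18695845]
 [239.23067048 126.57388939]]
236 [[204.58929253 127.26677257]
 [241.69514557 122.60842084]] [[211.29571428 127.34178451]
 [239.19873176 123.80503524]]
242 [[204.47153688 124.40850622]
 [241.66924894 119.85185871]] [[211.19433278 124.48268155]
 [239.16664135 121.02303107]]
248 [[204.35320352 121.53621744]
 [241.64323028 117.08230737]] [[211.09245374 121.60954705]
 [239.13439817 118.22778297]]
open obs 203.3,125 / 244.2,120 ; plate corners 210,125.8 / 237.5,124
```

Fully open, the tips are about 1 mm above TCP level and still above the plate's top edge. They are centred on the plate in x, both at column ≈262 in the crop. I'll lower 7 mm more and close lightly.

arm_command:
  moves:
    - [1,0,4,0]
    - [0,0,3,0]
    - [0,0,0,0]
    - [0,0,0,0]
    - [0,0,0,0]
    - [0,0,0,0]
    - [0,0,0,0]
  claw: 55
  newtons: 5

```text
t: 15.32
tcp_pos: [588.3, 257.7, 235.8]
tcp_rot: [2.329, 2.106, 0.006]
force: [2.9, -0.6, 12.7]
opening: 63.3
finger_force: 18.8
```

arm_command:
  moves:
    - [0,0,-2,0]
    - [0,0,-2,0]
    - [0,0,0,0]
    - [0,0,0,0]

```text
t: 15.82
tcp_pos: [586.8, 257.1, 237.9]
tcp_rot: [-2.33, -2.108, 0.001]
force: [0.4, 0.3, -1.5]
opening: 62.9
finger_force: 22.4
```

arm_command:
  moves:
    - [0,0,-5,0]
    - [0,0,-10,0]
    - [0,0,-15,0]
    - [0,0,-15,0]
    - [0,0,-15,0]
    - [0,0,-15,0]
    - [0,0,-10,0]
    - [0,0,0,0]
  newtons: 20

```text
t: 16.82
tcp_pos: [587.1, 257.4, 323.8]
tcp_rot: [2.33, 2.107, 0.002]
force: [0.2, -0.5, -2.4]
opening: 62.7
finger_force: 22.6
```

Run:
```python
from h import *
s=manip.get_state();print(here(),s["force"],s["opening"],s["finger_force"]);snap("side","lf",(180,60,270,180),5)
```

```text
[587.06343208 257.35528462 323.81981519   1.47070454] [ 0.18469471 -0.48664785 -2.44171985] 62.73139678804801 22.592708319425583
```

View pics/lf.png

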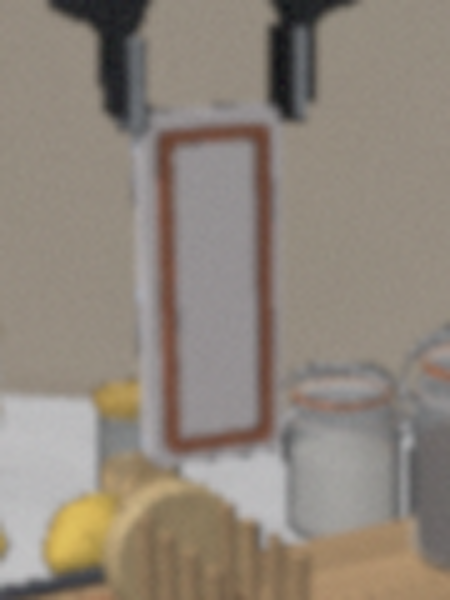

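The plate hangs vertical, held by the top few mm. I'll carry it along -tool x to the free middle of the board and lower it until it touches.

arm_command:
  moves:
    - [-8,0,0,0]
    - [-16,2,0,0]
    - [-20,4,0,0]
    - [-20,4,0,0]
    - [-20,4,0,0]
    - [-20,4,0,0]
    - [-15,2,5,0]
    - [-6,0,10,0]
    - [0,0,15,0]
    - [0,0,15,0]
    - [0,0,15,0]
    - [0,0,10,0]

```text
t: 18.38
tcp_pos: [594.0, 131.1, 251.8]
tcp_rot: [-2.329, -2.108, 0.001]
force: [-0.3, 0.7, -1.7]
opening: 63.0
finger_force: 22.6
```

arm_command:
  moves:
    - [0,0,10,0]
    - [0,0,10,0]
    - [0,0,6,0]
    - [0,0,3,0]
    - [0,0,0,0]

```text
t: 19.0
tcp_pos: [594.3, 130.8, 224.1]
tcp_rot: [2.33, 2.108, 0.0]
force: [0.3, -0.7, -1.5]
opening: 63.0
finger_force: 22.6
```

Run:
```python
from h import *
s=manip.get_state();print(here(),s["force"])
th=np.radians(np.r_[0:91:5]);c,S=np.cos(th),np.sin(th)
A=146*c+4.25*S;B=139*c+9.25*S;H=np.maximum(A,B)
rim=A>=B;y=np.where(rim,-146*S+4.25*c,-139*S+9.25*c)
k=np.argmin(rim);t=np.arctan2(7,5);off=(-146*np.sin(t)+4.25*np.cos(t))-(-139*np.sin(t)+9.25*np.cos(t));y[k:]+=off
print(np.c_[np.diff(y),-np.diff(H)].round(1).tolist())
```

```text
[594.34719642 130.84649978 224.13794251   1.47075185] [ 0.33586713 -0.70788309 -1.54401247]
[[-12.7, 0.2], [-12.7, 1.3], [-12.5, 2.4], [-12.3, 3.5], [-11.9, 4.5], [-11.5, 5.6], [-10.9, 6.5], [-10.3, 7.5], [-9.6, 8.3], [-8.9, 9.1], [-8.0, 9.8], [-7.2, 9.8], [-6.3, 10.4], [-5.4, 10.9], [-4.4, 11.3], [-3.4, 11.7], [-2.4, 11.9], [-1.3, 12.1]]
```

arm_command:
  moves:
    - [0,0,2,0]
    - [0,0,1,0]
    - [0,0,1,0]
    - [0,0,0,0]

```text
t: 19.5
tcp_pos: [594.3, 130.8, 220.1]
tcp_rot: [-2.33, -2.108, 0.0]
force: [-1.1, -0.1, -1.3]
opening: 63.3
finger_force: 22.6
```

arm_command:
  moves:
    - [0,0,1,0]
    - [0,0,1,0]
    - [0,0,0,0]

```text
t: 19.88
tcp_pos: [594.3, 130.9, 218.2]
tcp_rot: [2.33, 2.108, 0.0]
force: [-1.3, 0.2, 0.3]
opening: 62.5
finger_force: 22.7
```

It touches at TCP z ≈ 218.2. Laying it down along the arc.

arm_command:
  moves:
    - [-6.3,0,0,0]
    - [-6.4,0,0.2,0]
    - [-6.3,0,0.5,0]
    - [-6.4,0,0.8,0]
    - [-6.2,0,1.1,0]
    - [-6.3,0,1.3,0]
    - [-12.3,0,3.5,0]
    - [-11.9,0,4.5,0]
    - [0,0,0,0]

```text
t: 21.0
tcp_pos: [587.9, 67.5, 205.7]
tcp_rot: [2.332, 2.106, -0.001]
force: [0.1, -0.4, 2.9]
opening: 63.0
finger_force: 23.6
```

Run:
```python
from h import *
s=manip.get_state();print(here(),s["force"],s["finger_force"]);snap("side","lay",(150,110,310,230),5)
```

```text
[587.94884371  67.49456859 205.71318113   1.46904563] [ 0.14411795 -0.43111737  2.87507776] 23.631045520305634
```

View pics/lay.png

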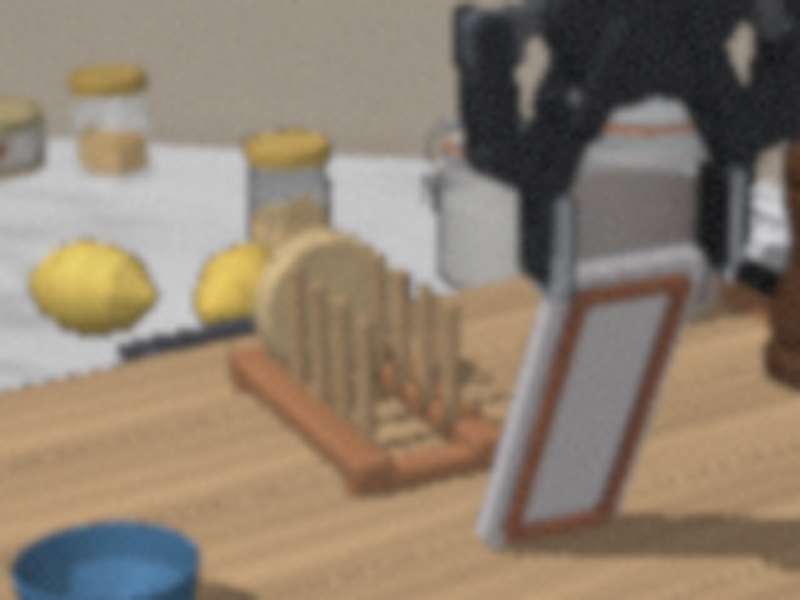

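The plate has pivoted about 25° and stays in the pads, its lower end at (500,540). I'll continue.

arm_command:
  moves:
    - [-11.5,0,5.6,0]
    - [-10.9,0,6.5,0]
    - [-10.3,0,7.5,0]
    - [-9.6,0,8.3,0]
    - [-8.9,0,9.1,0]
    - [-8,0,9.8,0]
    - [-7.2,0,9.8,0]
    - [-6.3,0,10.4,0]
    - [0,0,0,0]

```text
t: 22.18
tcp_pos: [580.5, -3.5, 138.3]
tcp_rot: [-2.329, -2.106, 0.001]
force: [-0.1, -1.1, 1.7]
opening: 62.9
finger_force: 26.6
```

arm_command:
  moves:
    - [-5.4,0,10.9,0]
    - [-4.4,0,11.3,0]
    - [-1.7,0,5.8,0]
    - [-1.7,0,5.9,0]
    - [-1.2,0,6,0]
    - [-1.2,0,6,0]
    - [0,0,0,0]

```text
t: 23.05
tcp_pos: [579.2, -18.8, 92.9]
tcp_rot: [-2.33, -2.107, 0.0]
force: [-0.3, -1.6, 0.6]
opening: 62.9
finger_force: 26.0
```

arm_command:
  moves:
    - [-0.6,0,4,0]
    - [-0.5,0,3,0]
    - [0,0,2,0]
    - [0,0,0,0]

```text
t: 23.55
tcp_pos: [579.2, -19.9, 84.2]
tcp_rot: [-2.33, -2.107, 0.0]
force: [-0.0, -0.4, 0.1]
opening: 62.6
finger_force: 25.8
```

arm_command:
  moves:
    - [0,0,1,0]
    - [0,0,0.5,0]
    - [0,0,0,0]

```text
t: 23.92
tcp_pos: [579.2, -20.0, 82.8]
tcp_rot: [2.33, 2.108, -0.0]
force: [-0.1, -2.1, 0.4]
opening: 62.7
finger_force: 25.8
```

Run:
```python
from h import *
im=manip.read_camera("side");h=here();print(h,manip.get_state()["force"])
for z in(83.5,85,87):fit(im,(585,52,1.47),z)
```

```text
[579.17131547 -19.93279241  82.82247438   1.47069076] [ 0.01312361 -0.4699354   0.0581501 ]
fit [586.827  59.479   1.506] score 0.409
fit [585.082  57.386   1.502] score 0.403
fit [582.847  54.552   1.499] score 0.394
```

arm_command:
  moves:
    - [0,0,0.7,0]
    - [0,0,0.7,0]
    - [0,0,0,0]

```text
t: 24.35
tcp_pos: [579.2, -19.9, 81.3]
tcp_rot: [-2.33, -2.107, 0.0]
force: [0.1, -0.7, 0.4]
opening: 62.7
finger_force: 25.8
```

arm_command:
  moves:
    - [0,0,0.7,0]
    - [0,0,0.7,0]
    - [0,0,0,0]

```text
t: 24.72
tcp_pos: [579.2, -19.9, 80.0]
tcp_rot: [-2.33, -2.108, -0.0]
force: [-0.0, -2.0, 0.3]
opening: 63.1
finger_force: 25.8
```

arm_command:
  moves:
    - [0,0,0.7,0]
    - [0,0,0.7,0]
    - [0,0,0,0]

```text
t: 25.1
tcp_pos: [579.3, -20.0, 79.3]
tcp_rot: [2.329, 2.107, -0.0]
force: [-4.6, -1.6, 14.8]
opening: 62.7
finger_force: 27.0
```

Run:
```python
from h import *
im=manip.read_camera("side");h=here();print(h,manip.get_state()["force"])
m=(im[...,2].astype(int)-im[...,0]>14)
def ev(z,p):return fit(im,p,z)
fit(im,(584,55,1.49),83.5)
# tilt check: fit near-end/far-end row positions of the near long edge along the plate
```

```text
[579.22662911 -19.96996837  79.26798695   1.47078902] [-4.34893488 -3.28364213 14.84340595]
fit [584.739  55.92    1.486] score 0.449
```

Firm contact, so the plate is flat. I'll ease off and release, rise, and move away to measure from both cameras.

arm_command:
  moves:
    - [0,0,-0.5,0]
    - [0,0,0,0]

```text
t: 25.4
tcp_pos: [579.2, -20.0, 79.3]
tcp_rot: [2.329, 2.107, -0.0]
force: [-2.6, -2.0, 7.0]
opening: 63.1
finger_force: 26.5
```

arm_command:
  moves:
    - [0,0,0,0]
    - [0,0,0,0]
    - [0,0,0,0]
    - [0,0,-10,0]
    - [0,0,-20,0]
    - [0,0,-20,0]
    - [20,0,0,0]
    - [25,0,0,0]
    - [25,0,0,0]
    - [4,4,0,0]
    - [0,0,0,0]
  claw: 85

```text
t: 26.78
tcp_pos: [590.7, 53.6, 129.1]
tcp_rot: [2.329, 2.108, -0.0]
force: [0.9, -0.3, -0.0]
opening: 85.1
finger_force: 0.0
```

Run:
```python
from h import *
im=manip.read_camera("side");h=here();print(h,manip.get_state()["force"])
fit(im,(584,55,1.49),83.5);t=manip.read_camera("top");fit(t,(584,55,1.49),83.5,"top")
```

```text
[590.512672    52.95688812 128.99323263   1.4704409 ] [-0.33050979 -0.31031852 -0.07640851]
fit [584.644  55.948   1.473] score 0.594
fit [585.918  56.329   1.466] score 0.201
```

The plate lies flat in the middle (fit score 0.59 at rim height 83.5). I'll regrip it at its centre.

arm_command:
  moves:
    - [3.5,-4.5,15,0]
    - [0,0,15,0]
    - [0,0,10,0]
    - [0,0,6,0]
    - [0,0,0,0]

```text
t: 27.5
tcp_pos: [586.3, 57.3, 82.7]
tcp_rot: [-2.329, -2.107, 0.001]
force: [0.3, -0.1, 0.6]
opening: 85.2
finger_force: 0.0
```

arm_command:
  moves:
    - [0,0,0,0]
    - [0,0,0,0]
    - [0,0,0,0]
    - [0,0,0,0]
    - [0,0,0,0]
    - [0,0,0,0]
  claw: 55
  newtons: 30

```text
t: 28.25
tcp_pos: [586.7, 57.3, 83.8]
tcp_rot: [2.329, 2.107, 0.001]
force: [-0.6, 1.0, 6.1]
opening: 62.9
finger_force: 32.2
```

arm_command:
  moves:
    - [0,0,-10,0]
    - [0,0,-15,0]
    - [0,0,-20,0]
    - [0,0,-20,0]
    - [0,0,-20,0]
    - [0,0,-10,0]
    - [0,0,0,0]

```text
t: 29.12
tcp_pos: [586.7, 57.2, 178.9]
tcp_rot: [2.329, 2.107, 0.001]
force: [0.6, -0.0, -1.8]
opening: 62.7
finger_force: 34.3
```

Run:
```python
from h import *
im=manip.read_camera("side");h=here();s=manip.get_state();print(h,s["force"],s["opening"])
for d in(-2,-.5,2):fit(im,(h[0]-1.8,h[1]-1.5,h[3]),h[2]+d)
rows((429.2,-31,160,1.685,10))
```

```text
[586.36602516  57.1420784  178.13086818   1.47061472] [ 0.22718381  0.46987411 -1.49418366] 62.995208692751866
fit [588.679  60.26    1.471] score 0.568
fit [586.321  57.376   1.469] score 0.57
fit [582.457  52.549   1.468] score 0.569
from [586.366  57.142 178.131   1.471]
[[-10.3,-14.8,1.8,-0.021],[-10.1,-14.9,1.8,-0.022],[-9.7,-15.2,1.8,-0.021],[-9.3,-15.4,1.9,-0.022],[-9.1,-15.6,1.8,-0.021],[-8.7,-15.8,1.8,-0.022],[-8.3,-15.9,1.8,-0.021],[-8.1,-16.2,1.8,-0.022],[-7.6,-16.3,1.8,-0.021],[-7.4,-16.4,1.8,-0.021]]
```

arm_command:
  moves:
    - [-6,-9,0,-0.013]
    - [-10,-15,2,-0.021]
    - [-10,-15,3,-0.021]
    - [-10,-15,3,-0.022]
    - [-9,-15,4,-0.022]
    - [-9,-16,4,-0.022]
    - [-9,-16,4,-0.022]
    - [-8,-16,4,-0.022]
    - [-8,-16,4,-0.021]
    - [-7,-16,3,-0.021]
    - [-4,-8,2,-0.008]
    - [0,0,0,0]

```text
t: 30.68
tcp_pos: [428.7, -33.0, 145.1]
tcp_rot: [-2.091, -2.345, 0.0]
force: [1.2, 1.0, -1.6]
opening: 62.8
finger_force: 34.3
```

Run:
```python
from h import *
im=manip.read_camera("side");h=here();print(h)
a=fit(im,(h[0]-1.5,h[1]-1.5,h[3]),h[2]-.5);b=fit(im,(428.3,-32.9,1.69),101.5);print("diff",b-a)
rows((h[0]+b[0]-a[0],h[1]+b[1]-a[1],h[2]-4,h[3]+b[2]-a[2],1))
```

```text
[429.26061817 -32.61475995 145.1877775    1.68531673]
fit [427.003 -34.116   1.692] score 0.533
fit [428.293 -32.922   1.698] score 0.524
diff [1.2905339  1.19345274 0.00620357]
from [429.261 -32.615 145.188   1.685]
[[1.0,1.4,4.0,-0.006]]
```

arm_command:
  moves:
    - [1,1.4,4,-0.005]
    - [0,0,8,0]
    - [0,0,7,0]
    - [0,0,4,0]
    - [0,0,0,0]
    - [0,0,0,0]

```text
t: 31.48
tcp_pos: [430.3, -31.4, 122.2]
tcp_rot: [2.084, 2.351, 0.0]
force: [0.3, -0.4, -2.1]
opening: 62.8
finger_force: 34.3
```

Run:
```python
from h import *
im=manip.read_camera("side");h=here();print(h)
a=fit(im,(h[0]-1.5,h[1]-1.5,h[3]),h[2]-.5);b=fit(im,(428.3,-32.9,1.69),101.5);print("diff",b-a)
```

```text
[430.41462242 -31.47870217 122.25498143   1.69069869]
fit [428.83  -32.466   1.695] score 0.53
fit [428.28  -32.839   1.7  ] score 0.465
diff [-0.5499487  -0.37261685  0.00503535]
```

arm_command:
  moves:
    - [-0.3,-0.4,4,0]
    - [0,0,3,0]
    - [0,0,1.5,0]
    - [0,0,0.7,0]
    - [0,0,0,0]

```text
t: 32.15
tcp_pos: [429.9, -31.8, 112.9]
tcp_rot: [-2.084, -2.351, 0.0]
force: [0.4, -0.1, -1.6]
opening: 62.9
finger_force: 34.3
```

arm_command:
  moves:
    - [0,0,0.5,0]
    - [0,0,0.5,0]
    - [0,0,0.4,0]
    - [0,0,0,0]

```text
t: 32.65
tcp_pos: [430.0, -31.8, 111.8]
tcp_rot: [2.084, 2.35, -0.0]
force: [-1.9, -0.1, 7.3]
opening: 62.4
finger_force: 35.2
```

Contact is at 111.8 against 112 expected, so the plate is seated. I'll release it and back off.

arm_command:
  moves:
    - [0,0,-0.3,0]
    - [0,0,0,0]

```text
t: 32.9
tcp_pos: [429.9, -31.8, 111.8]
tcp_rot: [-2.084, -2.351, -0.0]
force: [-0.1, -0.1, -0.3]
opening: 62.7
finger_force: 34.5
```

arm_command:
  moves:
    - [0,0,0,0]
    - [0,0,0,0]
    - [0,0,0,0]
    - [0,0,0,0]
    - [0,0,-10,0]
    - [0,0,-20,0]
    - [0,0,-30,0]
    - [0,0,-30,0]
    - [0,0,0,0]
  claw: 85

```text
t: 34.02
tcp_pos: [430.8, -31.9, 204.0]
tcp_rot: [2.083, 2.348, 0.003]
force: [0.3, 0.4, -0.9]
opening: 85.2
finger_force: 0.0
```

Run:
```python
from h import *
im=manip.read_camera("side");s=manip.get_state();print(here(),s["force"],s["opening"])
for z in (109.5,111.5,113.5):fit(im,(428.3,-32.9,1.69),z)
# rim spacing at the near-end corner: blue runs down image columns
m=(im[...,2].astype(int)-im[...,0])
for u in(200,220,235,250,265): print(u,m[225:305,u].tolist())
```

```text
[430.26709034 -31.99911585 202.79037199   1.69031695] [-0.12218679 -0.35135589  0.09129371] 84.83572685849737
fit [430.014 -30.375   1.694] score 0.685
fit [428.288 -33.059   1.693] score 0.682
fit [426.614 -35.776   1.693] score 0.672
200 [-74, -71, -66, -59, -50, -43, -41, -39, -39, -43, -45, -52, -60, -65, -66, -45, -1, 36, 19, 1, -2, -2, -3, -3, -3, -1, 1, 16, 41, 62, 45, 14, 3, 12, 34, 43, 21, 6, 5, 18, 36, 21, 3, -9, -30, -55, -69, -70, -67, -66, -64, -64, -61, -54, -50, -51, -52, -42, -39, -42, -46, -49, -53, -52, -52, -54, -53, -52, -51, -48, -49, -46, -48, -48, -49, -47, -48, -49, -50, -50]
220 [-65, -65, -67, -67, -69, -68, -68, -66, -65, -48, 1, 38, 22, 1, -1, -3, -3, -2, -2, -2, -3, -3, -2, -3, -2, -3, -3, -3, -2, -3, -3, -2, -3, -2, -1, -1, -1, -2, -2, -2, 3, 14, 31, 33, 19, 5, 3, 12, 25, 28, 14, 5, 4, 15, 26, 23, 7, -2, -10, -24, -37, -41, -41, -41, -42, -42, -42, -44, -43, -44, -44, -42, -40, -43, -43, -43, -43, -42, -42, -42]
235 [-67, -67, -66, -68, -71, -71, -71, -70, -69, -69, -71, -73, -73, -76, -74, -70, -67, -52, -16, 32, 44, 19, 1, -1, -2, -2, -3, -2, -2, -2, -
[... 212 characters left out ...]
70, -69, -70, -69, -71, -72, -74, -75, -71, -69, -68, -69, -68, -66, -65, -66, -67, -67, -69, -68, -69, -67, -66, -66, -65, -58, -36, 2, 23, 12, 2, -2, -5, -1, -2, -3, -1, -3, -1, -2, -2, 0, -1, -2, -2, -1, -2, -2, -2, -2, 0, -1, -2, -2, -2, 0, 2, 11, 34, 36, 13, 0, -2, 6, 27, 30, 9, -1, 0, 10, 27, 25, 7, -2, -8, -17, -38, -45, -43]
265 [-69, -73, -73, -70, -68, -66, -68, -68, -68, -65, -65, -65, -66, -66, -69, -68, -68, -65, -63, -65, -69, -69, -73, -73, -70, -69, -69, -69, -70, -72, -75, -75, -75, -74, -70, -58, -32, 8, 27, 13, 1, -2, -2, -3, -2, -3, -1, -3, -3, -2, 6, 21, 39, 30, 11, 1, 1, 11, 27, 26, 8, -1, 6, 19, 31, 16, 3, -6, -14, -31, -41, -44, -44, -45, -41, -41, -41, -39, -40, -43]
```

All three rims are evenly spaced (about 6 px) along every edge I sampled, and the centres agree within 1 mm. The gripper is clear of the pile, so I'll hand in.

```bash
python3 -c "
from workcell import manip
print(manip.hand_in())"
```

```text
the job is handed in; nothing more can be done
None
```

The three plates are stacked right way up and square on the coaster, each foot down inside the rim below; the bowl, mug and timer were never touched, and I handed the job in at about 34 s of the 61 s allowed.

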